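# Free the locked lid of a dead centrifuge with its hooked release rod

### The job

The bench centrifuge has lost power with its lid locked. Take the hooked rod from its rest, reach through the port in the centrifuge's front, hook the cross bar inside and draw it towards you firmly but gently, all the way until you feel the catch come up against its stop; do not yank it or force it against the stop, and keep fingers off the bar. Then put the rod back in its rest and raise the lid by its grip bar until it stands well open, without disturbing the beaker, the vial and the bottle standing by.

Things in the scene. Friction and masses are not known exactly. Their poses are not given: they have to be found in the camera images.
- rod: Release rod, about 130 g: black square handle 95 x 16 x 16 mm and a steel shaft 7 mm thick. Origin: on the handle's axis, the best place to grip; the handle reaches from -50 to +45 mm along x. x runs along the rod to the hook, z is up as it lies in its rest. The shaft's end is bent down: the bent part, 7 mm thick, has its axis at x = 150 mm and reaches 19.5 mm below the rod's axis (z = -19.5 mm).
- rest: Fixed aluminium rest: base 100 x 54 x 8 mm, two notched uprights 8 mm thick at x = -36 and +36 mm; notches 19 mm wide, flared at the top (61 mm above the bench), floor 37 mm above the bench. Origin: centre of its underside, on the bench; x along the rod. In its rest the rod has its origin 45 mm above this origin, its x along the rest's x, hook down.
- centrifuge: Fixed white bench centrifuge 200 x 180 x 165 mm, its lid 16 mm more. Origin: on the bench under its middle. z up, x from its front to its back, y to the left as one faces its front; its front face is the plane x = -105 mm.
- port (a point): Centre of the mouth of the port in the centrifuge's front face, 70 mm above the bench. The port is an open tunnel 34 mm wide (y) and 64 mm high (z), running straight in along the centrifuge's x.
- link: Release link inside the port: a steel stirrup that slides straight out (centrifuge -x) and stays where it is left. Origin: middle of its cross bar, 6 mm thick, 28 mm long along y, 62 mm above the bench, 51 to 55 mm behind the port's mouth at the start. Free space 15 mm below and 35 mm above the bar. More than 12 N between rod and link bends it.
- link_window (a point): Centre of the stirrup's open window (25 mm along x, 22 mm along y), 15.5 mm behind the cross bar's axis and level with it; the hook drops into it from above. The link first slides against about 1 N through a slack of 1 to 26 mm that differs each time and is not visible; then it takes the catch along, about 4 N in all, for 14 mm more to a hard stop. The lid comes free only in about the last 1.5 mm.
- lid (a joint): Opening angle of the lid (rad), 0 shut, growing as its front rises, at most 1.35. The stiff hinge takes about 4 N at the grip bar and holds the lid at any angle. While the catch holds it, the lid lifts no more than 0.02.
- lid_handle (a point): Middle of the lid's grip bar, a round bar 10 mm thick and about 70 mm long (parallel to the centrifuge's y) between two arms. It stands 27 mm higher than the lid's top and 18 mm in front of its front edge. With the lid shut it is at (-103, 0, 208 mm) in the centrifuge's frame.
- lid_hinge (a point): Point on the hinge axis of the lid, which is parallel to the centrifuge's y, at (85, 0, 168 mm) in the centrifuge's frame. The grip bar moves on a circle of 192 mm radius about it.
- beaker: Bystander: plastic beaker, 61 mm across, 72 mm high; origin at its underside.
- vial_a: Bystander: glass vial with a black cap, 23 mm across, 59 mm high; origin at its underside.
- amber: Bystander: amber bottle, 55 mm across, 115 mm high; origin at its underside.

How it is judged:
On the way, in this order (a step that is already met when the one before it is completed fails the run):
1. the hook of the rod draws the cross bar outwards (contact force between rod and link above 2 N and distance of link from where it was at the start of the episode above 0.012 m), for 0.1 s.
2. the lid is free and lifts (value of joint lid above 0.1 rad), for 0.1 s.
At the end, for the whole second after the job is handed in: The lid is open by more than 0.7 rad (40 degrees); the rod lies still in both notches of its rest, hook down (origin within 12 mm of the rest's middle, under 51 mm above the bench, within 0.1 rad of level and of the rest's direction); beaker, vial and bottle stand upright (value of joint lid above 0.7 rad and horizontal distance between rod and rest below 0.012 m and z of rod in the frame of rest below 0.051 m and angle between rod's own z axis and vertical below 0.1 rad and angle between the x axis of rod and the x axis of rest, either way round below 0.1 rad and linear speed of rod below 0.02 m/s and angle between each of beaker, vial_a, amber's own z axis and vertical below 0.2 rad); the robot touches nothing.
It fails at once if more than 12 N between the rod and the link (contact force between rod and link above 12 N).
It fails at once if the fingers touch the link (contact force between the fingers and link above 0.5 N).
It fails at once if the beaker, the vial or the bottle is moved more than 20 mm (distance of any of beaker, vial_a, amber from where it was at the start of the episode above 0.02 m).
It also fails if it takes over 72 s, if anything falls off the work surface, if the arm or the gripper's body presses on something with over 40 N, if the wrist force passes 120 N, or if a joint passes its speed limit or range.

### The arm

A 6-joint arm with a two-finger parallel gripper is mounted at the origin on the work surface; the furniture and walls round the work are solid. World frame = base frame: x ahead of the robot, y to its left, z up, the work surface at z = 0. Lengths are in m, angles in rad, forces in N, time in s.
With the tool pointing down it reaches from about 0.25 to 0.725 m from the base axis. Payload 4 kg.
Tool frame: the origin (TCP) lies at the very end of the fingers, on their centre line; the grasp point (between the pads) lies 19 mm behind it; z points along the fingers, y is the line along which they close (so a half turn about z gives the same grasp; the last joint's range is limited). The gripper opens to 85 mm and grips with 20 to 120 N. Pads are 22 mm wide; open, the fingers measure 114 mm over their backs; the gripper's body (76 mm by 85 mm) begins 54 mm behind the grasp point. The pads swing forward as they close: fully open they stand 13 mm farther back than shut.
Start: joints at [1.183, 0.241, 0.005, 1.335, 0, 1.571], TCP at [0.189, 0.463, 0.231] pointing down, gripper open.
Joint ranges: [-2.72, 2.72], [-1.05, 1.87], [-1.09, 1.28], [-1.99, 2.15], [-1.42, 1.44], [-3.14, 3.14]. Speed limits (rad/s): [2.79, 2.79, 3.14, 3.14, 3.14, 3.14].

### API

Orientations are given as a unit quaternion [x, y, z, w].
In Python, from workcell import bot, vision, workorder, boxes_of gives the robot as it stands.
- The arm moves only by the tool send_rows, never from a script. Its argument "motion" is text: rows parted by semicolons, each of 5 numbers parted by spaces: the closure, from -1 (fully open) to 1 (shut), so that 0 is half open, then the shift along the tool's x, y, z in cm, then the turn about the tool's z in rad. In form: claw x y z twist; .... A call has 1 to 5 rows; each row is the pose to reach, as a shift and turn from the pose commanded when the call began, along the tool's axes at that moment; what a row does not reach only later rows make up. A row lasts 1/10 s, in which the tool goes at most 50 mm and 8.59 degrees, less where a joint would pass 70% of its speed; a pose out of reach is approached as far as the arm can. A call with a gripper value outside its range is refused whole. The fingers move at their own pace and stop on an object; the grip force is fixed at half the most. Time passes only in rows, so rows that repeat a pose let the fingers close. It gives the time, the measured TCP pose, the force, the opening and the grip force at its end, in the units of the state.
- bot.get_obs(): the state, without advancing time (a new reading comes with each control period).
- vision.camera(name): name is "scene" or "top" or "wrist"; returns the picture (400x640x3 uint8, red, green, blue); there is no depth.
- vision.camera_model(name): a dict with "fov_y" (degrees; the focal length in pixels is half the picture's height over the tangent of half this angle, whatever the lens; pixels are square), "cx", "cy" (the principal point, pixels), "world_from_camera" (4x4, takes a point from camera to world coordinates); the wrist camera has in their place "hand_eye" (4x4, takes a point from camera to tool coordinates, whose origin is the TCP and whose axes are the flange's). Camera axes: x right, y down, z forward; pixel columns grow to the right and rows downward; lengths in m; the calibration is good to about 2 mm. A picture is of the moment at which its call begins: read the wrist's pose just before it. camera_model takes no time and is no camera call.
- workorder.job_done(): hands the job in; it is judged then, once.
Trained networks look in the newest picture that a camera, given by its name, has taken for a name from the list of things; names that differ only in an ending like _2 or _b are one class to them, and where a whole thing is asked for, a point or a joint stands for the part that bears it (a point fixed in the world has none). Each returns a list of dicts, best first, with "conf" (0 to 1); they miss things now and then, are a little off and sometimes report something else, mostly with a low value. They report only what shows in the picture. A call takes as long as a camera call.
- boxes_of(camera, target): "rect" ([centre column, centre row, width, height] in pixels, round what is visible of it).
The state is a dict: "clock": time; "joint_pos": joint angles; "joint_vel": joint speeds; "tau": joint torques, N m; "eef_pos": TCP position; "tool_rot": TCP orientation; "ft_force": force on the tool from outside, world axes, zero at the start; "ft_torque": the same for the moment, N m; "grip_width": finger opening in m; "grasp_force": force on a finger pad.
Only numpy, scipy, OpenCV 4.12 (cv2) and the standard library are available. Lean on these libraries where they do the work, as an engineer would, in place of code of your own. Each camera call takes 0.05 s, during which the arm holds its last target. There are 200 camera calls.

## Working session

There is one attempt and no reset: what is moved stays moved. The work goes in short steps, Python scripts to look and compute and a tool call to move; the robot and the scene stay as the last step left them, time stands still between calls to the robot, and variables do not carry over. Pictures are saved under pics/ and viewed, at most 10 in all, crops included, and the job is handed in when it is done.

Besides the shell and the picture viewer there is one more tool, called after "Call:" in YAML: its name, and indented under it one key for each argument. send_rows: Moves the arm, as the interface text tells. Its arguments: {"type":"object","properties":{"motion":{"type":"string"}},"required":["motion"]}

```bash
mkdir -p pics; ls; python3 - <<'E'
from workcell import bot, vision, workorder, boxes_of
import cv2,numpy as np
print(bot.get_obs())
for c in("scene","top","wrist"):
    im=vision.camera(c); cv2.imwrite(f"pics/{c}0.png",im[:,:,::-1]); m=vision.camera_model(c); print(c,{k:np.round(v,4).tolist() for k,v in m.items()})
    for t in("rod","rest","centrifuge","port","link","lid_handle","beaker","vial_a","amber"):
        print(t,[(np.round(d["rect"],1).tolist(),round(d["conf"],2)) for d in boxes_of(c,t)[:2]])
E
```

```text
pics
{'clock': 0.0, 'joint_pos': array([1.18299264e+00, 2.41436821e-01, 3.70564309e-03, 1.33520531e+00,
       5.30392811e-06, 1.57080406e+00]), 'joint_vel': array([ 0.00055632,  0.00091986, -0.0008251 , -0.00139775, -0.00105104,
        0.00187806]), 'tau': array([ 3.47813075e-04, -3.72318184e+01,  2.52407295e+01,  1.68956921e-02,
        6.69438418e-05, -2.72523231e-06]), 'eef_pos': array([0.18883306, 0.46227541, 0.23039397]), 'tool_rot': array([ 1.92692761e-01,  9.81258557e-01, -1.04951761e-03, -2.08791177e-04]), 'ft_force': array([ 0.24390934,  0.66358997, -0.39909123]), 'ft_torque': array([-0.02332202, -0.02795766, -0.06368804]), 'grasp_force': 0.0, 'grip_width': 0.08518906540296335}
scene {'fov_y': 52.5105, 'cx': 323.1688, 'cy': 204.3218, 'world_from_camera': [[-0.7902, -0.4608, 0.404, -0.0633], [-0.6127, 0.6069, -0.5063, 0.8219], [-0.0119, -0.6476, -0.7619, 1.0408], [0.0, 0.0, 0.0, 1.0]]}
rod [([296.8, 281.0, 19.1, 31.2], 0.48), ([376.0, 229.4, 19.6, 12.2], 0.4)]
rest []
centrifuge [([274.7, 303.8, 10.6, 19.0], 0.7), ([248.9, 254.8, 102.9, 111.3], 0.66)]
port [([248.2, 252.5, 
[... 600 characters left out ...]
.2, 94.8, 84.2], 0.68)]
link []
lid_handle [([232.7, 165.9, 98.2, 82.3], 0.74), ([228.5, 163.0, 81.7, 73.6], 0.73)]
beaker [([245.9, 225.1, 25.1, 24.4], 0.7)]
vial_a [([353.6, 208.5, 23.2, 31.4], 0.44)]
amber [([429.7, 218.4, 34.0, 20.5], 0.6)]
wrist {'fov_y': 59.5831, 'cx': 324.7697, 'cy': 200.4488, 'hand_eye': [[-0.0003, -0.9455, -0.3256, 0.0838], [1.0, -0.0003, -0.0002, -0.0], [0.0001, -0.3256, 0.9455, -0.1425], [0.0, 0.0, 0.0, 1.0]]}
rod [([84.2, 330.5, 10.4, 25.4], 0.64)]
rest []
centrifuge [([378.6, 356.4, 135.3, 87.3], 0.91)]
port [([375.1, 356.5, 133.8, 87.0], 0.71)]
link []
lid_handle []
beaker [([345.8, 308.9, 59.0, 74.8], 0.76)]
vial_a [([416.9, 284.9, 16.3, 35.6], 0.65)]
amber []
```

```bash
python3 - <<'E'
import cv2,numpy as np
a=cv2.imread("pics/top0.png")[100:300,150:470]; b=cv2.imread("pics/scene0.png")[120:330,180:440]
cv2.imwrite("pics/topc.png",cv2.resize(a,(800,500),interpolation=cv2.INTER_CUBIC))
cv2.imwrite("pics/scenec.png",cv2.resize(b,(743,600),interpolation=cv2.INTER_CUBIC))
E
```

```text
(no output)
```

View pics/topc.png

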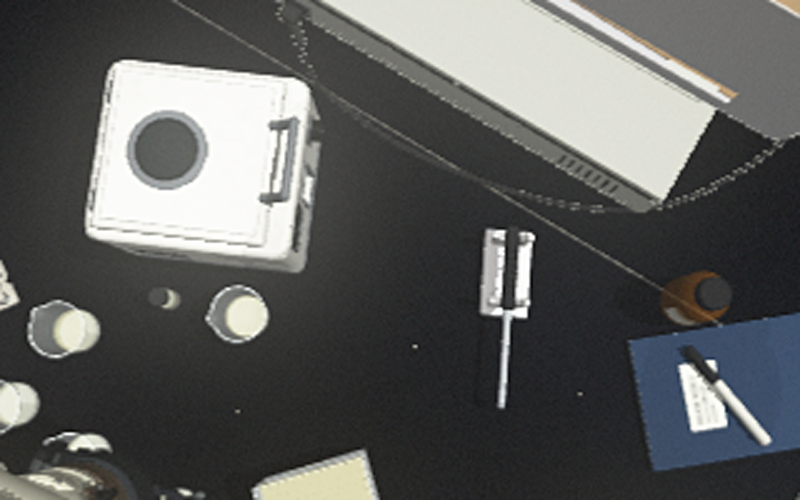

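View pics/scenec.png

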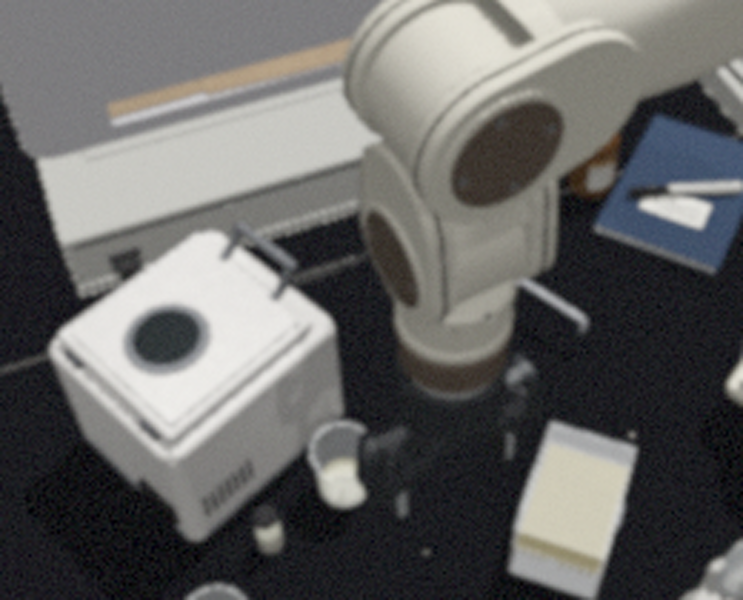

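View pics/wrist0.png

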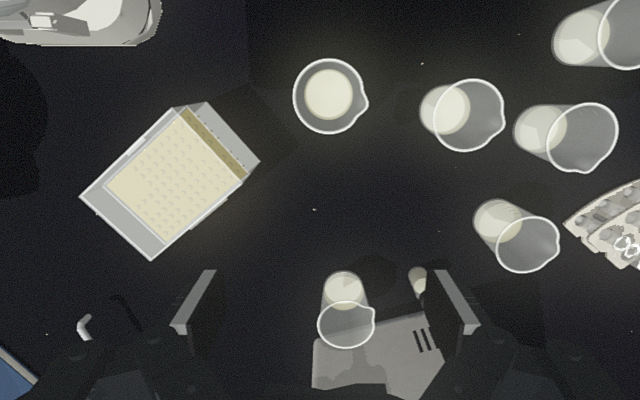

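The top view shows the centrifuge (lid bar at about px (264,164), front facing image right), the rest and rod at (352,210) with the hook at (350,262) pointing to the robot, and the beaker at (246,225). The scene view is partly blocked by the arm, and the wrist view shows only the beakers. I'll set up a helper and get rough positions.

```bash
cat > h.py <<'E'
from workcell import bot, vision, workorder, boxes_of
import cv2,numpy as np
from scipy.spatial.transform import Rotation as R
def T_wrist(o):
    T=np.eye(4);T[:3,:3]=R.from_quat(o["tool_rot"]).as_matrix();T[:3,3]=o["eef_pos"]
    return T@vision.camera_model("wrist")["hand_eye"]
def ray(c,px,T=None):
    m=vision.camera_model(c); f=200/np.tan(np.radians(m["fov_y"]/2))
    T=np.array(m["world_from_camera"]) if T is None else T
    d=T[:3,:3]@np.array([(px[0]-m["cx"])/f,(px[1]-m["cy"])/f,1]); return T[:3,3],d/np.linalg.norm(d)
def at(c,px,z,T=None):
    o,d=ray(c,px,T); return o+d*(z-o[2])/d[2]
def meet(rs):
    A=sum(np.eye(3)-np.outer(d,d) for o,d in rs); b=sum((np.eye(3)-np.outer(d,d))@o for o,d in rs)
    p=np.linalg.solve(A,b); return p,[np.linalg.norm(np.cross(p-o,d)) for o,d in rs]
def proj(c,p,T=None):
    m=vision.camera_model(c); f=200/np.tan(np.radians(m["fov_y"]/2))
    T=np.array(m["world_from_camera"]) if T is None else T
    q=T[:3,:3].T@(np.asarray(p)-T[:3,3]); return np.array([m["cx"]+f*q[0]/q[2],m["cy"]+f*q[1]/q[2]])
E
python3 - <<'E'
from h import *
np.set_printoptions(precision=4,suppress=True)
c=lambda x,y:(150+x/2.5,100+y/2.5)
print("bar",at("top",c(292,122),.208),at("top",c(283,198),.208))
print("lid corners", at("top",c(310,80),.165),at("top",c(298,262),.165))
print("lidback", at("top",c(115,62),.178),at("top",c(88,238),.178))
print("rod",at("top",c(514,230),.053),at("top",c(501,405),.045))
print("rest",at("top",(352.4,208.4),.03))
print("ledge",[at("top",c(650,210),z) for z in(0,.1)],[at("top",c(330,25),z) for z in(0,.1)])
print("beaker",at("top",(245.9,225.1),.04),"vial",at("top",c(165,298),.03),"amber",at("top",(429.7,218.4),.06))
E
```

```text
bar [0.5161 0.3523 0.208 ] [0.4431 0.3584 0.208 ]
lid corners [0.5705 0.3412 0.165 ] [0.3874 0.3474 0.165 ]
lidback [0.5811 0.5329 0.178 ] [0.4055 0.5495 0.178 ]
rod [0.4388 0.1224 0.053 ] [0.2468 0.1346 0.045 ]
rest [0.3952 0.1283 0.03  ]
ledge [array([ 0.4729, -0.043 ,  0.    ]), array([ 0.4563, -0.0153,  0.1   ])] [array([0.6895, 0.3373, 0.    ]), array([0.6521, 0.3285, 0.1   ])]
beaker [0.3421 0.4247 0.04  ] vial [0.3574 0.511  0.03  ] amber [ 0.3691 -0.079   0.06  ]
```

Call:
send_rows:
  motion: "-1 0 0 0 -0.15; -1 0 0 -3 -0.3"

```text
clock: 1.7
eef_pos: [0.1881, 0.4604, 0.2577]
tool_rot: [0.041, 0.999, -0.004, -0.002]
ft_force: [-0.1, 0.2, 0.6]
grip_width: 0.0851
grasp_force: 0.0
```

```bash
cat >> h.py <<'E'
def ang(o): 
    x=R.from_quat(o["tool_rot"]).as_matrix()[:,0]; return np.arctan2(x[1],x[0])
def plan(p,a,da,rows,tgts,claw):
    """tgts: list of (xyz, signed world yaw change per target, nrows); prints calls of up to 5 rows"""
    p=np.array(p,float)
    for tgt,turn,n in tgts:
        tgt=np.array(tgt,float); p0,a0=p.copy(),a
        for s in range(0,n,5):
            k=min(5,n-s); ex=np.array([np.cos(a),np.sin(a),0]);ey=np.array([np.sin(a),-np.cos(a),0]);ez=np.array([0,0,-1]); out=[]
            for i in range(s+1,s+k+1):
                q=p0+(tgt-p0)*i/n; d=(q-p)*100; out.append(f"{claw} {d@ex:.2f} {d@ey:.2f} {d@ez:.2f} {-(a0+turn*i/n-a):.3f}")
            print("; ".join(out)); p=q; a=a0+turn*(s+k)/n
def go(tgts,claw):
    o=bot.get_obs(); plan(o["eef_pos"],ang(o),0,0,tgts,claw)
E
python3 - <<'E'
from h import *
o=bot.get_obs(); a=ang(o); print(a)
go([((.40,.13,.26),(2*np.pi-.063)-a,22)],-1)
E
```

```text
3.0599099345558862
-1 -1.08 -1.42 -0.01 -0.144; -1 -2.17 -2.84 -0.02 -0.287; -1 -3.25 -4.25 -0.03 -0.431; -1 -4.33 -5.67 -0.04 -0.575; -1 -5.41 -7.09 -0.05 -0.718
-1 0.12 -1.78 -0.01 -0.144; -1 0.24 -3.56 -0.02 -0.287; -1 0.35 -5.34 -0.03 -0.431; -1 0.47 -7.12 -0.04 -0.575; -1 0.59 -8.90 -0.05 -0.718
-1 1.26 -1.26 -0.01 -0.144; -1 2.52 -2.53 -0.02 -0.287; -1 3.78 -3.79 -0.03 -0.431; -1 5.04 -5.05 -0.04 -0.575; -1 6.30 -6.31 -0.05 -0.718
-1 1.78 -0.12 -0.01 -0.144; -1 3.56 -0.24 -0.02 -0.287; -1 5.34 -0.36 -0.03 -0.431; -1 7.12 -0.49 -0.04 -0.575; -1 8.90 -0.61 -0.05 -0.718
-1 1.42 1.08 -0.01 -0.144; -1 2.84 2.16 -0.02 -0.287
```

Call:
send_rows:
  motion: "-1 -1.1 -1.4 0 -0.144; -1 -2.2 -2.8 0 -0.287; -1 -3.3 -4.3 0 -0.431; -1 -4.3 -5.7 0 -0.575; -1 -5.4 -7.1 0 -0.718"

```text
clock: 2.2
eef_pos: [0.2369, 0.3868, 0.2614]
tool_rot: [-0.313, 0.95, 0.0, 0.0]
ft_force: [0.5, -0.5, -0.1]
grip_width: 0.0853
grasp_force: 0.0
```

Call:
send_rows:
  motion: "-1 0.1 -1.8 0 -0.144; -1 0.2 -3.6 0 -0.287; -1 0.4 -5.3 0 -0.431; -1 0.5 -7.1 0 -0.575; -1 0.6 -8.9 0 -0.718"

```text
clock: 2.7
eef_pos: [0.2846, 0.3113, 0.2614]
tool_rot: [-0.627, 0.779, -0.0, 0.0]
ft_force: [0.5, -0.1, -0.3]
grip_width: 0.0853
grasp_force: 0.0
```

Call:
send_rows:
  motion: "-1 1.3 -1.3 0 -0.144; -1 2.5 -2.5 0 -0.287; -1 3.8 -3.8 0 -0.431; -1 5.0 -5.0 0 -0.575; -1 6.3 -6.3 0 -0.718"

```text
clock: 3.2
eef_pos: [0.3321, 0.2361, 0.2614]
tool_rot: [0.86, -0.51, 0.0, -0.0]
ft_force: [-0.0, 0.4, -0.2]
grip_width: 0.0856
grasp_force: 0.0
```

Call:
send_rows:
  motion: "-1 1.8 -0.1 0 -0.144; -1 3.6 -0.2 0 -0.287; -1 5.3 -0.4 0 -0.431; -1 7.1 -0.5 0 -0.575; -1 8.9 -0.6 0 -0.718"

```text
clock: 3.7
eef_pos: [0.3797, 0.1605, 0.2614]
tool_rot: [0.985, -0.175, 0.0, -0.0]
ft_force: [0.7, 0.1, -0.1]
grip_width: 0.0855
grasp_force: 0.0
```

Call:
send_rows:
  motion: "-1 1.4 1.1 0 -0.144; -1 2.8 2.2 0 -0.287; -1 2.8 2.2 0 -0.287; -1 2.8 2.2 0 -0.287"

```text
clock: 4.1
eef_pos: [0.3978, 0.1307, 0.2613]
tool_rot: [0.999, -0.037, -0.0, -0.0]
ft_force: [0.7, 0.3, -0.2]
grip_width: 0.0851
grasp_force: 0.0
```

```bash
python3 - <<'E'
from h import *
o=bot.get_obs(); print(o["eef_pos"],ang(o),o["joint_pos"])
im=vision.camera("wrist"); cv2.imwrite("pics/w1.png",im[:,:,::-1]); np.save("T1",T_wrist(o))
for t in ("rod","rest"): print(t,boxes_of("wrist",t)[:2])
E
```

```text
[0.39778874 0.13072701 0.26127872] -0.0737332695576148 [ 3.17175190e-01  6.70600519e-02 -1.24622652e-01  1.37934271e+00
  4.69437837e-04 -2.75068418e+00]
rod [{'rect': [328.1, 201.5, 11.6, 174.2], 'conf': 0.59}]
rest [{'rect': [324.8, 158.9, 54.8, 95.8], 'conf': 0.87}]
```

View pics/w1.png

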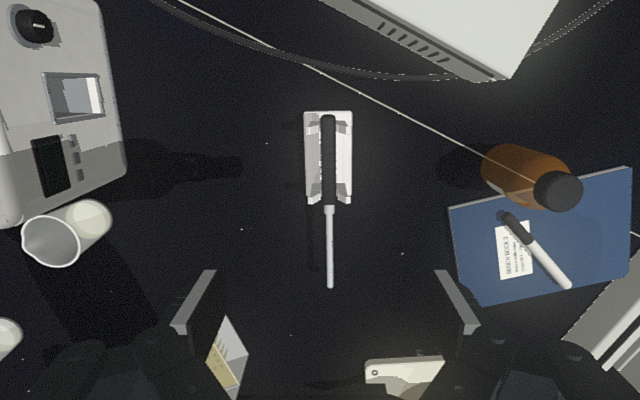

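The wrist view shows the rod along column ~329: handle rear end at row ~115, handle front at 205, hook end at 288. The rest base spans (305–352, 112–203), and the port mouth is at (75,97). I'll triangulate against the top view.

```bash
python3 - <<'E'
from h import *
np.set_printoptions(precision=4,suppress=True)
T=np.load("T1.npy"); c=lambda x,y:(150+x/2.5,100+y/2.5)
for n,w,t in (("rear",(328.5,115),c(514,230)),("hook",(330,287),c(501,405)),("front",(330,205),c(509,312))):
    print(n,meet([ray("wrist",w,T),ray("top",t)]), at("wrist",w,.053 if n!="hook" else .048,T))
print("rest corners z8mm",[at("wrist",p,.008,T) for p in((305,111),(352,111),(304,204),(352,204))])
# refine: enlarged crop for pixel reading
im=cv2.imread("pics/w1.png")[95:300,280:380]; im2=cv2.imread("pics/w1.png")[50:200,0:140]
a=cv2.resize(im,None,fx=2.9,fy=2.9,interpolation=cv2.INTER_CUBIC); b=cv2.resize(im2,None,fx=3.5,fy=3.5,interpolation=cv2.INTER_CUBIC)
h=max(len(a),len(b)); z=np.zeros((h,a.shape[1]+b.shape[1],3),np.uint8); z[:len(a),:a.shape[1]]=a; z[:len(b),a.shape[1]:]=b; cv2.imwrite("pics/w1c.png",z); print(a.shape,b.shape)
E
```

```text
rear (array([0.4448, 0.1207, 0.0195]), [np.float64(0.002739307592251031), np.float64(0.002739307592251035)]) [0.4492 0.1233 0.053 ]
hook (array([0.2467, 0.1349, 0.0411]), [np.float64(0.0007455000187376265), np.float64(0.0007455000187375244)]) [0.2514 0.1354 0.048 ]
front (array([0.3493, 0.127 , 0.0368]), [np.float64(0.0015397140203647478), np.float64(0.0015397140203647582)]) [0.3556 0.1283 0.053 ]
rest corners z8mm [array([0.4512, 0.1486, 0.008 ]), array([0.4473, 0.097 , 0.008 ]), array([0.343 , 0.1599, 0.008 ]), array([0.3387, 0.1023, 0.008 ])]
(594, 290, 3) (525, 490, 3)
```

View pics/w1c.png

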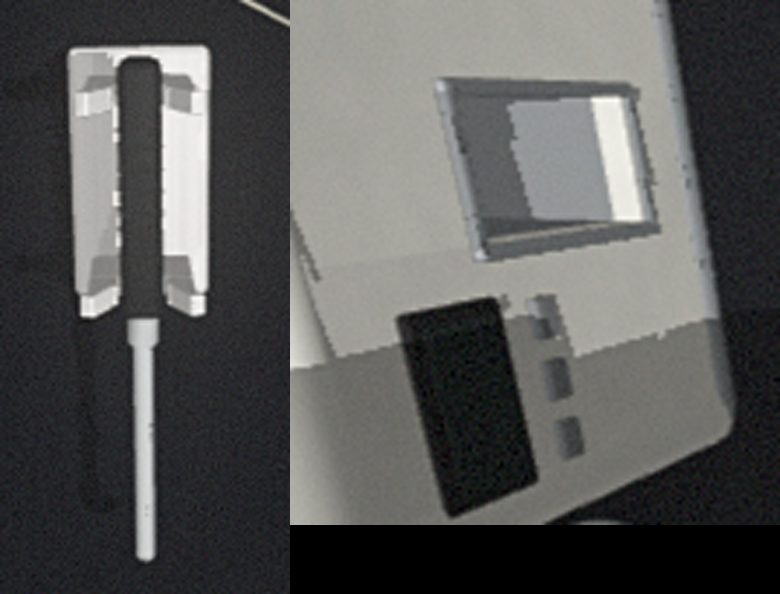

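The crop refines this: handle rear at (328.3,114.7), tip at (330.3,288), and port rim centre at about (75,96.6) in the full picture. The rod origin comes to about (0.400, 0.126) with its direction at π−0.061. Now I'll grasp it.

Call:
send_rows:
  motion: "-1 0.2 0.4 4.5 -0.013; -1 0.2 0.4 9 -0.013; -1 0.2 0.4 13.5 -0.013; -1 0.2 0.4 17.5 -0.013; -1 0.2 0.4 19.5 -0.013"

```text
clock: 4.75
eef_pos: [0.3968, 0.1265, 0.0632]
tool_rot: [1.0, -0.029, -0.002, 0.001]
ft_force: [-0.8, -0.2, -0.5]
grip_width: 0.0857
grasp_force: 0.0
```

```bash
python3 - <<'E'
from h import *
np.set_printoptions(precision=4,suppress=True)
o=bot.get_obs(); print(o["eef_pos"],ang(o)); T=T_wrist(o)
im=vision.camera("wrist"); cv2.imwrite("pics/w2.png",im[:,:,::-1])
print("expected px: rear,front,tip",[proj("wrist",p,T) for p in((.4499,.1229,.053),(.3551,.1288,.053),(.247,.1354,.048))])
T1=np.load("T1.npy");print("port",at("wrist",(75.4,96.6),.07,T1))
for p in((42,72.3),(99.1,73.4),(54.9,124.9),(105.7,115.7)):print(ray("wrist",p,T1)[1])
E
```

```text
[0.3968 0.1265 0.0632] -0.05710130788607419
expected px: rear,front,tip [array([325.7801, 154.1293]), array([324.7638, 330.7185]), array([324.1568, 462.7784])]
port [0.4843 0.3535 0.07  ]
[ 0.0602  0.6025 -0.7959]
[ 0.0526  0.5167 -0.8545]
[-0.0501  0.6082 -0.7922]
[-0.0416  0.5252 -0.85  ]
```

View pics/w2.png

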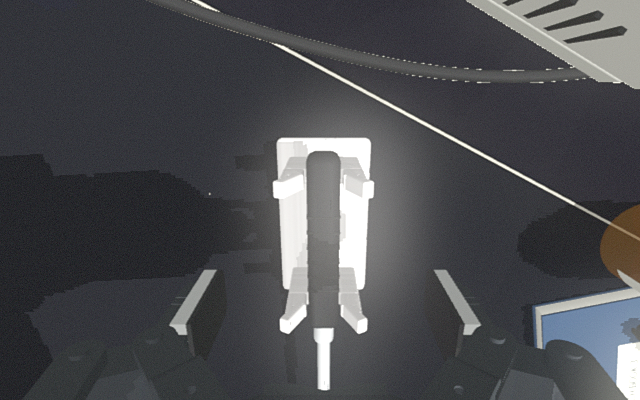

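Rod rear edge is at row 151 and front at 327, against predictions of 154 and 330.7, so the origin is about 1.7 mm further out: (0.4015, 0.127).

Call:
send_rows:
  motion: "-1 0.1 0 2 0; -1 0.2 0 3.6 0; -1 0.2 0 3.6 0; -1 0.2 0 3.6 0"

```text
clock: 5.2
eef_pos: [0.4019, 0.127, 0.031]
tool_rot: [1.0, -0.029, 0.0, -0.0]
ft_force: [0.0, 0.0, 0.7]
grip_width: 0.0856
grasp_force: 0.0
```

Call:
send_rows:
  motion: "-1 0 0 0.5 0; -1 0 0 0.5 0; 0.4 0 0 0.5 0; 0.7 0 0 0.5 0; 1 0 0 0.5 0"

```text
clock: 5.7
eef_pos: [0.4018, 0.1265, 0.0256]
tool_rot: [1.0, -0.029, 0.0, -0.0]
ft_force: [-0.3, -0.1, 0.3]
grip_width: 0.0441
grasp_force: 0.0
```

Call:
send_rows:
  motion: "1 0 0 0 0; 1 0 0 0 0; 1 0 0 0 0; 1 0 0 0 0; 1 0 0 0 0"

```text
clock: 6.2
eef_pos: [0.4017, 0.1265, 0.0255]
tool_rot: [1.0, -0.029, 0.0, -0.0]
ft_force: [-0.0, -0.3, 5.4]
grip_width: 0.0152
grasp_force: 58.7
```

```bash
python3 - <<'E'
from h import *
o=bot.get_obs(); print(o["eef_pos"],ang(o),o["grip_width"],o["grasp_force"],o["ft_force"],o["joint_pos"])
E
```

```text
[0.40166138 0.12654812 0.02548529] -0.057431255656546096 0.015159478523664737 58.67151081562042 [-0.03525131 -0.27392599  5.39345291] [ 3.05190495e-01  3.05310230e-01 -5.15015005e-01  7.50310089e-01
  3.67118842e-05 -2.77897091e+00]
```

```bash
python3 - <<'E'
from h import *
go([((.4017,.1265,.20),0,5),((.4694,.1745,.20),-1.589,12)],1)
E
```

```text
1 0.00 0.00 -3.49 -0.000; 1 0.00 0.00 -6.98 -0.000; 1 0.00 0.00 -10.47 -0.000; 1 0.00 0.00 -13.96 -0.000; 1 0.00 0.00 -17.45 -0.000
1 0.54 -0.43 0.00 0.132; 1 1.08 -0.86 0.00 0.265; 1 1.62 -1.30 0.00 0.397; 1 2.16 -1.73 0.00 0.530; 1 2.70 -2.16 0.00 0.662
1 0.16 -0.67 0.00 0.132; 1 0.32 -1.35 0.00 0.265; 1 0.48 -2.02 0.00 0.397; 1 0.64 -2.69 0.00 0.530; 1 0.80 -3.36 0.00 0.662
1 -0.29 -0.63 0.00 0.132; 1 -0.57 -1.26 0.00 0.265
```

Call:
send_rows:
  motion: "1 0 0 -2 0; 1 0 0 -5.5 0; 1 0 0 -10 0; 1 0 0 -14 0; 1 0 0 -17.5 0"

```text
clock: 6.7
eef_pos: [0.4016, 0.1264, 0.202]
tool_rot: [1.0, -0.029, 0.0, -0.0]
ft_force: [0.2, 0.7, -2.3]
grip_width: 0.015
grasp_force: 58.7
```

Call:
send_rows:
  motion: "1 0.5 -0.4 0 0.132; 1 1.1 -0.9 0 0.265; 1 1.6 -1.3 0 0.397; 1 2.2 -1.7 0 0.530; 1 2.7 -2.2 0 0.662"

```text
clock: 7.2
eef_pos: [0.4298, 0.1469, 0.1996]
tool_rot: [0.935, -0.355, -0.0, 0.0]
ft_force: [0.3, -0.7, -1.1]
grip_width: 0.0147
grasp_force: 58.7
```

Call:
send_rows:
  motion: "1 0.2 -0.7 0 0.132; 1 0.3 -1.3 0 0.265; 1 0.5 -2.0 0 0.397; 1 0.6 -2.7 0 0.530; 1 0.8 -3.4 0 0.662"

```text
clock: 7.7
eef_pos: [0.458, 0.1672, 0.1994]
tool_rot: [0.769, -0.639, -0.0, 0.001]
ft_force: [0.2, 0.0, -1.4]
grip_width: 0.0152
grasp_force: 58.7
```

Call:
send_rows:
  motion: "1 -0.3 -0.6 0 0.132; 1 -0.6 -1.3 0 0.265; 1 -0.6 -1.3 0 0.265; 1 -0.6 -1.3 0 0.265"

```text
clock: 8.1
eef_pos: [0.4694, 0.1753, 0.1996]
tool_rot: [-0.681, 0.732, 0.0, -0.001]
ft_force: [-0.0, -0.4, -1.5]
grip_width: 0.0148
grasp_force: 58.7
```

```bash
python3 - <<'E'
from h import *
np.set_printoptions(precision=4,suppress=True)
o=bot.get_obs(); print(o["eef_pos"],ang(o),o["grip_width"],o["ft_force"]); T=T_wrist(o); np.save("T3",T)
im=vision.camera("wrist"); cv2.imwrite("pics/w3.png",im[:,:,::-1])
u=np.array([.0757,.9971]);P=np.array([.483,.354])
a=ang(o)+np.pi; ur=np.array([np.cos(a),np.sin(a)]); G=o["eef_pos"][:2]
print("rod tip px",proj("wrist",[*(G+.1535*ur),o["eef_pos"][2]+.023],T),"port",proj("wrist",[*P,.07],T),"bar",proj("wrist",[*(P+.002*u),.208],T))
E
```

```text
[0.4694 0.1753 0.1996] -1.6435592258510796 0.014815777598358768 [-0.0352 -0.4365 -1.4646]
rod tip px [325.3021 541.632 ] port [324.2383 363.9512] bar [324.2644 540.2525]
```

View pics/w3.png

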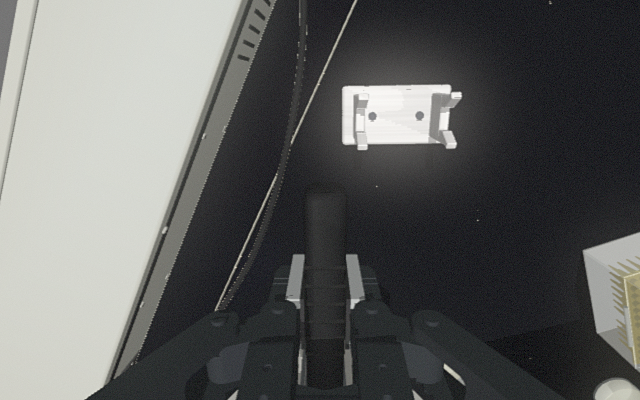

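This view only shows the ground behind: the rod handle is held straight at column 325 and the empty rest is at (400,115). The port is hidden under the gripper. I'll fit the centrifuge pose from the earlier wrist view and the top view.

```bash
python3 - <<'E'
from h import *
from scipy.optimize import least_squares
np.set_printoptions(precision=4,suppress=True)
T1=np.load("T1.npy"); c=lambda x,y:(150+x/2.5,100+y/2.5)
# local centrifuge coords; yaw = angle of x axis
def W(s,p):
    x,y,a=s[:3]; R2=np.array([[np.cos(a),-np.sin(a)],[np.sin(a),np.cos(a)]]); return np.r_[R2@p[:2]+[x,y],p[2]]
def res(s,full=False):
    r=s[3]; out=[]
    # image up = world +x = centrifuge -y ; left = up z
    for px,(sy,sz) in (((42,72.3),(-1,1)),((99.1,73.4),(-1,-1)),((54.9,124.9),(1,1)),((105.7,115.7),(1,-1))):
        out.append(proj("wrist",W(s,np.array([-.105-s[4],sy*(.017+r),.07+sz*(.032+r)])),T1)-px)
    for px,sy in ((c(289,122),-1),(c(280,198),1)):
        out.append((proj("top",W(s,np.array([-.103,sy*.034,.210])))-px)*2)
    return np.array(out) if full else np.concatenate(out)
S=least_squares(res,[.49,.46,1.49,.005,.002],loss="soft_l1"); s=S.x; print(s); print(res(s,True))
print("port",W(s,np.array([-.105,0,.07])),"win",W(s,np.array([-.105+.0685,0,.062])),"bar",W(s,np.array([-.103,0,.208])))
im=vision.camera("top")
cv2.imwrite("pics/top3.png",cv2.resize(cv2.cvtColor(im,cv2.COLOR_RGB2BGR)[110:250,190:390],(800,560),interpolation=cv2.INTER_CUBIC))
a=s[2]; o=bot.get_obs(); ar=ang(o)+np.pi; print("rod ang",ar)
tip=[*(o["eef_pos"][:2]+.1535*np.array([np.cos(ar),np.sin(ar)])),o["eef_pos"][2]+.023]; print("tip px crop",(proj("top",tip)-[190,110])*4)
print("bar ends crop",[(proj("top",W(s,np.array([-.103,q,.21])))-[190,110])*4 for q in(-.035,.035)])
E
```

```text
[0.4932 0.4606 1.4819 0.0039 0.0048]
[[ 0.5802 -0.0502]
 [-1.3283  0.3516]
 [ 0.0838  0.4825]
 [ 0.0549  1.1324]
 [ 0.0327 -2.0178]
 [ 0.1704 -6.344 ]]
port [0.4839 0.356  0.07  ] win [0.49   0.4242 0.062 ] bar [0.4841 0.358  0.208 ]
rod ang 1.4969977943910833
tip px crop [343.5355 209.1391]
bar ends crop [array([302.6712, 149.5182]), array([288.1313, 265.788 ])]
```

View pics/top3.png

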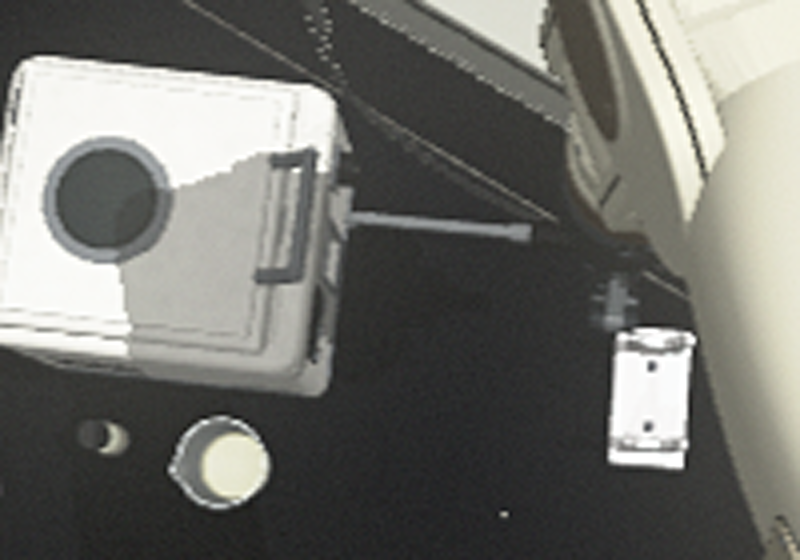

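In the top crop the tip is at (350,217) and the bar runs (312,150)–(296,280). Both are offset from prediction by the same (+8,+8) crop px, so that is the camera's own bias. The rod-to-port alignment is consistent and the yaw is about 1.483. Next I lower to pre-insert.

```bash
python3 - <<'E'
from h import *
go([((.4685,.1817,.0715),-.014,5),((.4768,.2748,.0715),0,10)],1)
E
```

```text
1 -0.13 0.03 2.57 0.003; 1 -0.25 0.05 5.14 0.006; 1 -0.38 0.08 7.71 0.008; 1 -0.51 0.11 10.28 0.011; 1 -0.63 0.13 12.85 0.014
1 -0.93 -0.00 0.00 -0.000; 1 -1.87 -0.00 0.00 -0.000; 1 -2.80 -0.00 0.00 -0.000; 1 -3.74 -0.00 0.00 -0.000; 1 -4.67 -0.01 0.00 -0.000
1 -0.93 -0.00 -0.00 -0.000; 1 -1.87 -0.00 -0.00 -0.000; 1 -2.80 -0.00 -0.00 -0.000; 1 -3.74 -0.00 -0.00 -0.000; 1 -4.67 -0.01 -0.00 -0.000
```

Call:
send_rows:
  motion: "1 -0.2 0 3.5 0.004; 1 -0.4 0.1 7 0.008; 1 -0.6 0.1 10 0.012; 1 -0.6 0.1 12.4 0.014; 1 -0.6 0.1 12.4 0.014"

```text
clock: 8.7
eef_pos: [0.466, 0.1803, 0.073]
tool_rot: [-0.675, 0.738, 0.001, -0.004]
ft_force: [-1.0, -0.3, -1.2]
grip_width: 0.0152
grasp_force: 58.8
```

```bash
python3 - <<'E'
from h import *
o=bot.get_obs(); print(o["eef_pos"],ang(o)+np.pi,o["grip_width"],o["ft_force"])
go([((.4685,.1817,.0715),1.483-np.pi-ang(o),1)],1)
im=vision.camera("scene"); cv2.imwrite("pics/sc3.png",cv2.resize(cv2.cvtColor(im,cv2.COLOR_RGB2BGR)[170:310,180:380],(800,560),interpolation=cv2.INTER_CUBIC))
E
```

```text
[0.46602187 0.18029222 0.07304084] 1.4823247906578767 0.01523026447995499 [-1.01982743 -0.34254159 -1.24580344]
1 -0.16 -0.23 0.15 -0.001
```

View pics/sc3.png

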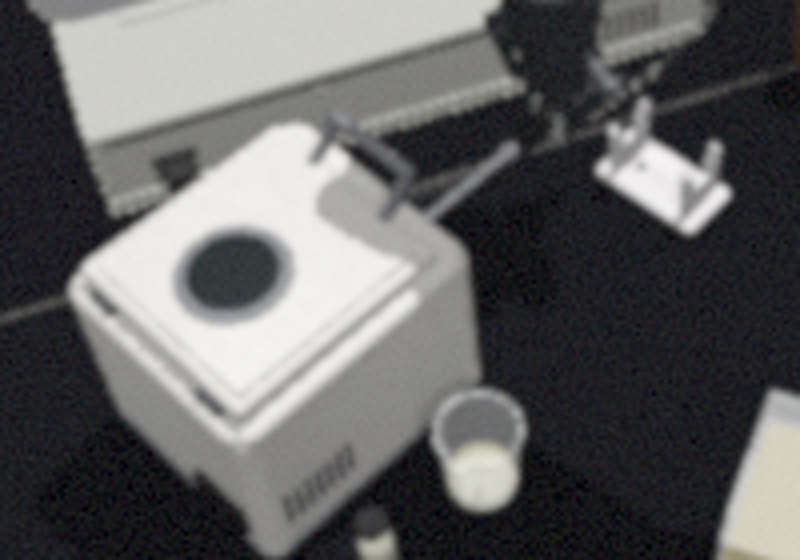

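The scene view shows the rod pointing at the front face under the lid bar with bystanders clear. I'll settle and then insert.

Call:
send_rows:
  motion: "1 -0.1 -0.2 0.1 0; 1 -0.1 -0.2 0.1 0; 1 -0.1 -0.2 0.1 0"

```text
clock: 9.05
eef_pos: [0.4726, 0.1829, 0.0768]
tool_rot: [-0.675, 0.738, -0.001, 0.001]
ft_force: [0.5, 0.8, -1.9]
grip_width: 0.0153
grasp_force: 58.8
```

```bash
python3 - <<'E'
from h import *
o=bot.get_obs(); print(o["eef_pos"],ang(o)+np.pi,o["ft_force"])
go([((.4768,.2748,.0715),1.483-np.pi-ang(o),10)],1)
E
```

```text
[0.47262777 0.1828562  0.07680684] 1.481322208363674 [ 0.49577848  0.76878427 -1.85131258]
1 -0.92 0.04 0.05 -0.000; 1 -1.84 0.08 0.11 -0.000; 1 -2.76 0.12 0.16 -0.001; 1 -3.68 0.16 0.21 -0.001; 1 -4.60 0.20 0.27 -0.001
1 -0.92 0.04 0.05 -0.000; 1 -1.84 0.08 0.11 -0.000; 1 -2.76 0.12 0.16 -0.001; 1 -3.68 0.16 0.21 -0.001; 1 -4.60 0.20 0.27 -0.001
```

Call:
send_rows:
  motion: "1 0 0.35 0.5 0; 1 0 0.35 0.5 0; 1 0 0.35 0.5 0; 1 0 0.35 0.5 0"

```text
clock: 9.45
eef_pos: [0.4679, 0.1828, 0.0703]
tool_rot: [-0.675, 0.738, -0.0, 0.0]
ft_force: [0.2, -0.4, -1.0]
grip_width: 0.0151
grasp_force: 58.8
```

Call:
send_rows:
  motion: "1 -0.9 0 0 0; 1 -1.8 0 0 0; 1 -2.7 0 0 0; 1 -3.5 0 0 0; 1 -3.5 0 0 0"

```text
clock: 9.95
eef_pos: [0.4713, 0.2191, 0.0703]
tool_rot: [-0.675, 0.737, 0.0, 0.0]
ft_force: [-0.0, -0.5, -1.0]
grip_width: 0.0151
grasp_force: 58.8
```

```bash
python3 - <<'E'
from h import *
o=bot.get_obs(); print(o["eef_pos"],ang(o)+np.pi,o["ft_force"])
go([((.4768,.2748,.0715),0,5)],1)
E
```

```text
[0.4713042  0.21913253 0.07027722] 1.4830790031015042 [-0.00438347 -0.50071115 -1.04329468]
1 -1.12 -0.01 -0.02 -0.000; 1 -2.24 -0.02 -0.05 -0.000; 1 -3.36 -0.04 -0.07 -0.000; 1 -4.47 -0.05 -0.10 -0.000; 1 -5.59 -0.06 -0.12 -0.000
```

Call:
send_rows:
  motion: "1 -0.8 0 -0.1 0; 1 -1.6 0 -0.1 0; 1 -2.3 0 -0.1 0; 1 -3.0 0 -0.1 0; 1 -3.0 0 -0.1 0"

```text
clock: 10.45
eef_pos: [0.474, 0.2486, 0.0714]
tool_rot: [-0.675, 0.738, -0.0, 0.0]
ft_force: [-1.1, -0.8, -1.3]
grip_width: 0.0149
grasp_force: 58.8
```

Call:
send_rows:
  motion: "1 -0.6 -0.1 0 0; 1 -1.2 -0.1 0 0; 1 -1.9 -0.1 0 0; 1 -2.6 -0.1 0 0; 1 -2.6 -0.1 0 0"

```text
clock: 10.95
eef_pos: [0.4773, 0.2744, 0.0714]
tool_rot: [-0.675, 0.738, 0.0, 0.0]
ft_force: [0.2, 0.2, -1.5]
grip_width: 0.0148
grasp_force: 58.8
```

```bash
python3 - <<'E'
from h import *
o=bot.get_obs(); print(o["eef_pos"],ang(o)+np.pi,o["ft_force"],o["ft_torque"])
E
```

```text
[0.47730041 0.27441367 0.07135293] 1.4823069767977999 [ 0.21100114  0.24889129 -1.50851519] [-0.02576223 -0.0338596  -0.00329051]
```

No contact so far. Lower the hook in small steps and watch the vertical force.

Call:
send_rows:
  motion: "1 0 0 0.2 0; 1 0 0 0.4 0; 1 0 0 0.6 0; 1 0 0 0.8 0; 1 0 0 0.8 0"

```text
clock: 11.45
eef_pos: [0.4767, 0.2729, 0.0629]
tool_rot: [-0.675, 0.738, 0.0, -0.0]
ft_force: [0.5, 0.6, -1.4]
grip_width: 0.0151
grasp_force: 58.8
```

Call:
send_rows:
  motion: "1 0 0 0.2 0; 1 0 0 0.4 0; 1 0 0 0.6 0; 1 0 0 0.8 0; 1 0 0 0.8 0"

```text
clock: 11.95
eef_pos: [0.4768, 0.2732, 0.0549]
tool_rot: [-0.675, 0.738, 0.0, -0.0]
ft_force: [0.1, 0.7, -1.0]
grip_width: 0.0152
grasp_force: 58.8
```

Call:
send_rows:
  motion: "1 0.2 0 0 0; 1 0.4 0 0 0; 1 0.6 0 0 0; 1 0.8 0 0 0; 1 0.8 0 0 0"

```text
clock: 12.45
eef_pos: [0.4763, 0.265, 0.0554]
tool_rot: [-0.675, 0.738, -0.0, -0.0]
ft_force: [-0.3, -0.2, -0.8]
grip_width: 0.0149
grasp_force: 58.8
```

Call:
send_rows:
  motion: "1 0.1 0 0 0; 1 0.2 0 0 0; 1 0.3 0 0 0; 1 0.4 0 0 0; 1 0.4 0 0 0"

```text
clock: 12.95
eef_pos: [0.476, 0.2615, 0.0554]
tool_rot: [-0.675, 0.738, 0.0, 0.0]
ft_force: [0.3, 0.6, -2.4]
grip_width: 0.0147
grasp_force: 58.7
```

Call:
send_rows:
  motion: "1 0.1 0 0 0; 1 0.2 0 0 0; 1 0.3 0 0 0; 1 0.4 0 0 0; 1 0.4 0 0 0"

```text
clock: 13.45
eef_pos: [0.4756, 0.2572, 0.0553]
tool_rot: [-0.675, 0.738, -0.0, -0.0]
ft_force: [-0.7, 1.5, -1.0]
grip_width: 0.0152
grasp_force: 58.8
```

Call:
send_rows:
  motion: "1 0.1 0 0 0; 1 0.2 0 0 0; 1 0.3 0 0 0; 1 0.4 0 0 0; 1 0.4 0 0 0"

```text
clock: 13.95
eef_pos: [0.4752, 0.2532, 0.0553]
tool_rot: [-0.675, 0.738, -0.0, -0.0]
ft_force: [0.0, 1.6, -1.1]
grip_width: 0.0147
grasp_force: 58.8
```

Call:
send_rows:
  motion: "1 0.1 0 0 0; 1 0.2 0 0 0; 1 0.3 0 0 0; 1 0.4 0 0 0; 1 0.4 0 0 0"

```text
clock: 14.45
eef_pos: [0.475, 0.2497, 0.0554]
tool_rot: [-0.675, 0.738, 0.0, 0.0]
ft_force: [-1.0, 4.0, -1.9]
grip_width: 0.0149
grasp_force: 58.7
```

Call:
send_rows:
  motion: "1 0.1 0 0 0; 1 0.2 0 0 0; 1 0.3 0 0 0; 1 0.4 0 0 0; 1 0.4 0 0 0"

```text
clock: 14.95
eef_pos: [0.4745, 0.2452, 0.0553]
tool_rot: [-0.675, 0.738, -0.0, -0.0]
ft_force: [-0.4, 3.7, -1.4]
grip_width: 0.0149
grasp_force: 58.7
```

Call:
send_rows:
  motion: "1 0.1 0 0 0; 1 0.2 0 0 0; 1 0.3 0 0 0; 1 0.4 0 0 0; 1 0.4 0 0 0"

```text
clock: 15.45
eef_pos: [0.4742, 0.2411, 0.0553]
tool_rot: [-0.675, 0.738, -0.0, -0.0]
ft_force: [0.4, 3.3, -1.6]
grip_width: 0.0149
grasp_force: 58.8
```

Call:
send_rows:
  motion: "1 0.05 0 0 0; 1 0.1 0 0 0; 1 0.1 0 0 0"

```text
clock: 15.75
eef_pos: [0.4741, 0.2403, 0.0553]
tool_rot: [-0.675, 0.738, -0.0, -0.0]
ft_force: [0.4, 3.6, -0.9]
grip_width: 0.0149
grasp_force: 58.8
```

Call:
send_rows:
  motion: "1 0.05 0 0 0; 1 0.1 0 0 0; 1 0.1 0 0 0"

```text
clock: 16.05
eef_pos: [0.474, 0.2393, 0.0553]
tool_rot: [-0.675, 0.738, -0.0, -0.0]
ft_force: [-0.6, 3.3, -1.4]
grip_width: 0.015
grasp_force: 58.8
```

Call:
send_rows:
  motion: "1 0.05 0 0 0; 1 0.05 0 0 0"

```text
clock: 16.25
eef_pos: [0.474, 0.2389, 0.0553]
tool_rot: [-0.675, 0.738, -0.0, -0.0]
ft_force: [-0.7, 3.4, -1.0]
grip_width: 0.0151
grasp_force: 58.7
```

Call:
send_rows:
  motion: "1 0.05 0 0 0; 1 0.05 0 0 0"

```text
clock: 16.45
eef_pos: [0.4739, 0.2384, 0.0553]
tool_rot: [-0.675, 0.738, -0.0, -0.0]
ft_force: [0.7, 3.6, -1.6]
grip_width: 0.015
grasp_force: 58.7
```

Call:
send_rows:
  motion: "1 0.05 0 0 0; 1 0.05 0 0 0"

```text
clock: 16.65
eef_pos: [0.4739, 0.2379, 0.0553]
tool_rot: [-0.675, 0.738, -0.0, -0.0]
ft_force: [0.3, 3.7, -1.8]
grip_width: 0.015
grasp_force: 58.7
```

Call:
send_rows:
  motion: "1 0.05 0 0 0; 1 0.05 0 0 0"

```text
clock: 16.85
eef_pos: [0.4739, 0.2375, 0.0553]
tool_rot: [-0.675, 0.738, 0.0, 0.0]
ft_force: [1.0, 3.3, -2.0]
grip_width: 0.0152
grasp_force: 58.7
```

Call:
send_rows:
  motion: "1 0.05 0 0 0; 1 0.05 0 0 0"

```text
clock: 17.05
eef_pos: [0.4739, 0.2374, 0.0553]
tool_rot: [-0.675, 0.738, 0.0, 0.0]
ft_force: [-0.2, 5.5, -2.3]
grip_width: 0.0148
grasp_force: 58.7
```

Call:
send_rows:
  motion: "1 0.05 0 0 0; 1 0.05 0 0 0"

```text
clock: 17.25
eef_pos: [0.474, 0.2373, 0.0554]
tool_rot: [-0.675, 0.738, 0.001, 0.001]
ft_force: [0.2, 6.1, -2.3]
grip_width: 0.0152
grasp_force: 58.7
```

Force rose to 6 N while the motion stalled at y=0.2373, so the catch is on its stop. I'll unhook by easing in, raising and withdrawing.

Call:
send_rows:
  motion: "1 -0.2 0 0 0; 1 -0.5 0 0 0; 1 -0.8 0 0 0; 1 -0.8 0 0 0"

```text
clock: 17.65
eef_pos: [0.4744, 0.2443, 0.0552]
tool_rot: [-0.675, 0.738, -0.0, -0.0]
ft_force: [-0.3, -0.9, -0.5]
grip_width: 0.0152
grasp_force: 58.8
```

Call:
send_rows:
  motion: "1 0 0 -0.4 0; 1 0 0 -0.8 0; 1 0 0 -1.3 0; 1 0 0 -1.7 0; 1 0 0 -1.7 0"

```text
clock: 18.15
eef_pos: [0.4752, 0.2447, 0.0733]
tool_rot: [-0.675, 0.738, -0.0, 0.001]
ft_force: [0.9, 0.1, -2.1]
grip_width: 0.0151
grasp_force: 58.8
```

Call:
send_rows:
  motion: "1 0.8 0 0 0; 1 1.8 0 0 0; 1 2.8 0 0 0; 1 3.8 0 0 0; 1 4.8 0 0 0"

```text
clock: 18.65
eef_pos: [0.4699, 0.1954, 0.0722]
tool_rot: [-0.675, 0.738, 0.0, -0.0]
ft_force: [0.2, -0.2, -1.8]
grip_width: 0.0149
grasp_force: 58.8
```

Call:
send_rows:
  motion: "1 1 0 0 0; 1 2.5 0 0 0; 1 2.5 0 -3 0; 1 2.5 0 -7 0; 1 2.5 0 -7 0"

```text
clock: 19.15
eef_pos: [0.4716, 0.1721, 0.1476]
tool_rot: [-0.674, 0.738, -0.002, 0.005]
ft_force: [1.4, 1.2, -1.3]
grip_width: 0.0149
grasp_force: 59.0
```

```bash
python3 - <<'E'
from h import *
o=bot.get_obs(); a=ang(o); print(o["eef_pos"],a+np.pi,o["ft_force"],o["joint_pos"])
# back over rest : rest grasp pose (.4017,.1265,.0255) yaw -.0574
go([((.4017,.1265,.145),-.0574-a,12)],1)
E
```

```text
[0.47159971 0.17205737 0.1475832 ] 1.4804778642562093 [ 1.39752027  1.2172887  -1.27330234] [ 3.49905359e-01  2.89699696e-01 -1.54523039e-01  1.11611164e+00
 -1.21899065e-04 -1.13055245e+00]
1 0.43 0.55 0.02 -0.134; 1 0.86 1.09 0.04 -0.267; 1 1.29 1.64 0.06 -0.401; 1 1.72 2.18 0.09 -0.535; 1 2.15 2.73 0.11 -0.668
1 -0.00 0.70 0.02 -0.134; 1 -0.00 1.39 0.04 -0.267; 1 -0.00 2.09 0.06 -0.401; 1 -0.00 2.78 0.09 -0.535; 1 -0.00 3.48 0.11 -0.668
1 -0.43 0.55 0.02 -0.134; 1 -0.86 1.09 0.04 -0.267
```

Call:
send_rows:
  motion: "1 0.4 0.6 0 -0.134; 1 0.9 1.1 0 -0.267; 1 1.3 1.6 0 -0.401; 1 1.7 2.2 0 -0.535; 1 2.2 2.7 0 -0.668"

```text
clock: 19.65
eef_pos: [0.4384, 0.1514, 0.1417]
tool_rot: [0.881, -0.474, -0.0, 0.0]
ft_force: [-0.9, 0.4, -1.8]
grip_width: 0.0152
grasp_force: 58.9
```

Call:
send_rows:
  motion: "1 0 0.7 0 -0.134; 1 0 1.4 0 -0.267; 1 0 2.1 0 -0.401; 1 0 2.8 0 -0.535; 1 0 3.5 0 -0.668"

```text
clock: 20.15
eef_pos: [0.4092, 0.1322, 0.1418]
tool_rot: [0.987, -0.159, -0.0, 0.0]
ft_force: [-0.4, -0.2, -1.1]
grip_width: 0.015
grasp_force: 58.9
```

Call:
send_rows:
  motion: "1 -0.4 0.5 0 -0.134; 1 -0.9 1.1 0 -0.267; 1 -0.9 1.1 0 -0.267; 1 -0.9 1.1 0 -0.267; 1 -0.9 1.1 0 -0.267"

```text
clock: 20.65
eef_pos: [0.3981, 0.1255, 0.1423]
tool_rot: [1.0, -0.03, 0.0, -0.0]
ft_force: [-0.0, -0.2, -2.0]
grip_width: 0.0151
grasp_force: 58.9
```

```bash
python3 - <<'E'
from h import *
o=bot.get_obs(); a=ang(o); print(o["eef_pos"],a,o["ft_force"])
go([((.4017,.1265,.0275),-.0574-a,1)],1)
E
```

```text
[0.39811252 0.1255151  0.14226062] -0.0593690579359633 [-0.01642119 -0.22036241 -1.97109541]
1 0.35 -0.12 11.48 -0.002
```

Call:
send_rows:
  motion: "1 0.35 -0.1 3 -0.002; 1 0.35 -0.1 6 -0.002; 1 0.35 -0.1 7.5 -0.002; 1 0.35 -0.1 7.5 -0.002; 1 0.35 -0.1 7.5 -0.002"

```text
clock: 21.15
eef_pos: [0.4016, 0.1265, 0.0675]
tool_rot: [1.0, -0.028, -0.0, 0.0]
ft_force: [0.1, 0.2, -0.8]
grip_width: 0.0153
grasp_force: 58.9
```

```bash
python3 - <<'E'
from h import *
o=bot.get_obs(); a=ang(o); print(o["eef_pos"],a,o["ft_force"])
go([((.4017,.1265,.0265),-.0574-a,1)],1)
E
```

```text
[0.40164155 0.12648424 0.06745657] -0.05594300172442177 [ 0.0923826   0.20753535 -0.79475784]
1 0.01 -0.00 4.10 0.001
```

Aligned with the original grasp pose. Lower and release.

Call:
send_rows:
  motion: "1 0 0 1.3 0; 1 0 0 2.4 0; 1 0 0 3.3 0; 1 0 0 4.1 0; 1 0 0 4.1 0"

```text
clock: 21.65
eef_pos: [0.4013, 0.1263, 0.026]
tool_rot: [1.0, -0.028, -0.0, 0.0]
ft_force: [-0.6, -0.0, -1.9]
grip_width: 0.0149
grasp_force: 59.0
```

Call:
send_rows:
  motion: "0.6 0 0 0 0; 0.2 0 0 0 0; -0.4 0 0 0 0; -1 0 0 0 0; -1 0 0 0 0"

```text
clock: 22.15
eef_pos: [0.4015, 0.1264, 0.0265]
tool_rot: [1.0, -0.028, 0.0, -0.0]
ft_force: [-0.4, -0.2, -0.6]
grip_width: 0.0743
grasp_force: 0.0
```

Call:
send_rows:
  motion: "-1 0 0 -2 0; -1 0 0 -5 0; -1 0 0 -9 0; -1 0 0 -13 0; -1 0 0 -17 0"

```text
clock: 22.65
eef_pos: [0.4009, 0.1262, 0.1979]
tool_rot: [1.0, -0.028, -0.0, 0.0]
ft_force: [0.9, -0.2, -1.3]
grip_width: 0.0854
grasp_force: 0.0
```

```bash
python3 - <<'E'
from h import *
o=bot.get_obs(); a=ang(o); print(o["eef_pos"],a,o["ft_force"],o["joint_pos"][[0,5]])
im=vision.camera("wrist"); cv2.imwrite("pics/w5.png",im[:,:,::-1]); print(boxes_of("wrist","rod")[:1],boxes_of("wrist","rest")[:1])
T=T_wrist(o); print([proj("wrist",p,T) for p in((.4516,.1239,.053),(.3567,.1298,.053),(.248,.136,.048))])
a2=1.482-np.pi/2  # tool x along centrifuge -y  -> world ~ +x
print("bar pose yaw for tool x options", a2, a2+np.pi)
E
```

```text
[0.40089825 0.12619772 0.19793768] -0.05535808202795551 [ 0.93233923 -0.15505663 -1.26915945] [ 0.30499015 -2.78124442]
[{'rect': [324.5, 227.8, 20.3, 202.7], 'conf': 0.83}] [{'rect': [322.0, 176.8, 60.2, 115.7], 'conf': 0.95}]
[array([324.02314493, 123.79512862]), array([323.41923832, 231.50343413]), array([323.43423619, 328.00417136])]
bar pose yaw for tool x options -0.08879632679489657 3.0527963267948968
```

View pics/w5.png

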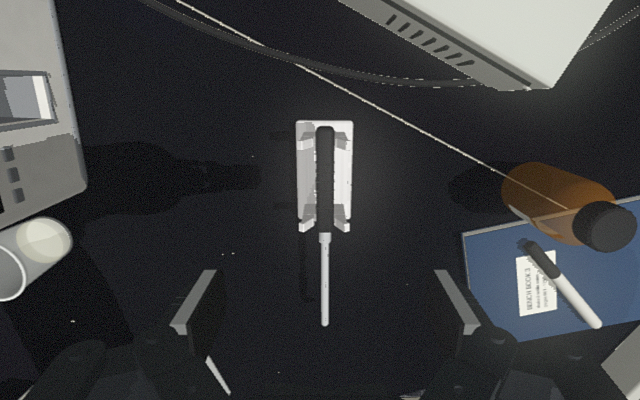

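The rod lies centred in both notches: handle at rows 127–233 and column 325, as predicted. Next is the lid bar at (0.484, 0.358, 0.208), with the tool yaw at −0.089.

```bash
python3 - <<'E'
from h import *
o=bot.get_obs(); a=ang(o)
go([((.41,.14,.29),0,3),((.4841,.358,.29),-.089-a,7),((.4841,.358,.22),0,2)],-1)
E
```

```text
-1 0.20 -0.45 -3.03 -0.000; -1 0.39 -0.89 -6.06 -0.000; -1 0.59 -1.34 -9.09 -0.000
-1 0.88 -3.17 0.00 0.005; -1 1.77 -6.34 0.00 0.010; -1 2.65 -9.50 0.00 0.014; -1 3.54 -12.67 0.00 0.019; -1 4.42 -15.84 0.00 0.024
-1 0.81 -3.19 0.00 0.005; -1 1.62 -6.38 0.00 0.010
-1 0.00 0.00 3.50 -0.000; -1 0.00 0.00 7.00 -0.000
```

Call:
send_rows:
  motion: "-1 0.2 -0.4 -3 0; -1 0.4 -0.9 -6 0; -1 0.6 -1.3 -9 0"

```text
clock: 23.1
eef_pos: [0.4071, 0.1388, 0.2856]
tool_rot: [1.0, -0.028, -0.002, 0.001]
ft_force: [0.1, 0.1, 0.1]
grip_width: 0.0852
grasp_force: 0.0
```

Call:
send_rows:
  motion: "-1 0.9 -3.2 0 0.005; -1 1.8 -6.3 0 0.01; -1 2.6 -9.5 0 0.014; -1 3.5 -12.7 0 0.02; -1 4.4 -15.8 0 0.024"

```text
clock: 23.6
eef_pos: [0.4604, 0.2953, 0.2842]
tool_rot: [0.999, -0.04, -0.001, 0.001]
ft_force: [0.7, 0.0, 0.2]
grip_width: 0.0857
grasp_force: 0.0
```

Call:
send_rows:
  motion: "-1 0.8 -3.2 0 0.005; -1 1.6 -6.4 0 0.01; -1 1.6 -6.4 0 0.01; -1 1.6 -6.4 0 0.01"

```text
clock: 24.0
eef_pos: [0.4811, 0.3569, 0.2836]
tool_rot: [0.999, -0.044, -0.002, 0.002]
ft_force: [-0.8, -0.8, 0.1]
grip_width: 0.0854
grasp_force: 0.0
```

```bash
python3 - <<'E'
from h import *
np.set_printoptions(precision=4,suppress=True)
o=bot.get_obs(); a=ang(o); print(o["eef_pos"],a,o["ft_force"]); T=T_wrist(o)
im=vision.camera("wrist"); cv2.imwrite("pics/w6.png",im[:,:,::-1]); print(boxes_of("wrist","lid_handle")[:2])
e=np.array([np.cos(-.089),np.sin(-.089)]); B=np.array([.4841,.358])
print("bar ends",[proj("wrist",[*(B+q*e),.208],T) for q in(-.035,.035)])
# dark bar finder: median gray profile along columns near expected bar
g=cv2.cvtColor(im,cv2.COLOR_RGB2GRAY); r=proj("wrist",[*(B+.02*e),.208],T); print(r); y=int(r[1]); x=int(r[0]); print(np.median(g[max(0,y-15):y+15,x-60:x+61],axis=0).astype(int).tolist())
go([((.4841,.358,.194),-.089-a,1)],-1)
E
```

```text
[0.4811 0.3569 0.2836] -0.08822429431229399 [-0.7893 -0.7978  0.0792]
[{'rect': [188.8, 182.5, 294.3, 211.3], 'conf': 0.71}]
bar ends [array([322.3579, 255.69  ]), array([322.1568, 156.9823])]
[322.2034 179.8267]
[215, 214, 214, 214, 214, 214, 214, 214, 214, 214, 214, 214, 214, 213, 214, 214, 214, 215, 214, 215, 215, 215, 216, 216, 214, 206, 191, 203, 215, 215, 215, 214, 216, 216, 214, 212, 172, 137, 126, 114, 133, 168, 179, 194, 207, 209, 214, 216, 217, 217, 217, 217, 217, 217, 218, 220, 204, 141, 98, 108, 119, 126, 131, 134, 137, 140, 141, 140, 136, 131, 126, 117, 81, 58, 57, 58, 56, 56, 56, 56, 54, 54, 54, 52, 54, 52, 51, 50, 51, 50, 49, 48, 48, 46, 47, 45, 43, 44, 45, 43, 42, 41, 42, 41, 39, 39, 39, 40, 38, 38, 37, 36, 34, 36, 34, 34, 34, 33, 33, 31, 30]
-1 0.27 -0.23 9.12 0.001
```

Call:
send_rows:
  motion: "-1 0.2 0.1 2 0; -1 0.2 0.1 4 0; -1 0.2 0.1 6 0; -1 0.2 0.1 7 0; -1 0.2 0.1 7 0"

```text
clock: 24.6
eef_pos: [0.4827, 0.3541, 0.215]
tool_rot: [0.999, -0.045, -0.001, 0.001]
ft_force: [0.2, -0.2, -0.4]
grip_width: 0.0853
grasp_force: 0.0
```

```bash
python3 - <<'E'
from h import *
o=bot.get_obs(); a=ang(o); print(o["eef_pos"],a,o["ft_force"])
go([((.4841,.355,.194),-.089-a,1)],-1)
E
```

```text
[0.48271129 0.35414457 0.21500534] -0.09041033245621911 [ 0.17566143 -0.17646547 -0.40876926]
-1 0.13 -0.10 2.10 -0.001
```

Call:
send_rows:
  motion: "-1 0.1 -0.1 1 0; -1 0.1 -0.1 2.1 0; -1 0.1 -0.1 2.1 0; 0 0.1 -0.1 2.1 0; 0.5 0.1 -0.1 2.1 0"

```text
clock: 25.1
eef_pos: [0.4849, 0.3568, 0.1957]
tool_rot: [0.999, -0.045, 0.0, -0.0]
ft_force: [0.6, 0.5, 0.3]
grip_width: 0.0594
grasp_force: 0.0
```

Call:
send_rows:
  motion: "0.7 0 0 0 0; 1 0 0 0 0; 1 0 0 0 0; 1 0 0 0 0; 1 0 0 0 0"

```text
clock: 25.6
eef_pos: [0.4847, 0.3555, 0.1956]
tool_rot: [0.999, -0.045, 0.0, 0.001]
ft_force: [-1.0, -4.2, 3.6]
grip_width: 0.0075
grasp_force: 58.6
```

Gripped. Lift along the arc about the hinge, starting with a gentle part to check that the lid follows.

Call:
send_rows:
  motion: "1 -0.04 0 -0.2 0; 1 0 -0.13 -0.56 0; 1 0 -0.27 -1.12 0; 1 0 -0.49 -1.85 0; 1 0 -0.49 -1.85 0"

```text
clock: 26.1
eef_pos: [0.4851, 0.3601, 0.2137]
tool_rot: [0.999, -0.045, -0.0, 0.002]
ft_force: [0.0, -5.6, 0.7]
grip_width: 0.0072
grasp_force: 59.0
```

Call:
send_rows:
  motion: "1 0 -0.15 -0.73 0; 1 0 -0.4 -1.45 0; 1 0 -0.68 -2.15 0; 1 0 -1.02 -2.84 0; 1 0 -1.38 -3.52 0"

```text
clock: 26.6
eef_pos: [0.4865, 0.3751, 0.2498]
tool_rot: [0.999, -0.045, 0.0, 0.0]
ft_force: [1.8, -4.8, -1.5]
grip_width: 0.0076
grasp_force: 58.4
```

```bash
python3 - <<'E'
from h import *
np.set_printoptions(precision=4,suppress=True)
o=bot.get_obs(); print(o["eef_pos"],o["ft_force"],o["grip_width"])
im=vision.camera("scene"); old=cv2.imread("pics/scene0.png")[:,:,::-1]
def W(p,a=1.482,c=(.4932,.4590)): return np.r_[np.array([[np.cos(a),-np.sin(a)],[np.sin(a),np.cos(a)]])@p[:2]+c,p[2]]
# predicted px of lid near-front corner (local y=+.08, front edge) for shut / open .3 
for th in(0,.3):
    v=np.array([-.170,.013]); c,s=np.cos(th),np.sin(th); x=.085+v[0]*c+v[1]*s; z=.168-v[0]*s+v[1]*c
    px=proj("scene",W(np.array([x,.0,z]))); print(th,px)
T=T_wrist(o); w=vision.camera("wrist"); g=cv2.cvtColor(w,cv2.COLOR_RGB2GRAY)
p=o["eef_pos"]+[0.025,-.002,.014]; r=proj("wrist",p,T); x,y=r.astype(int); print("bar expected",r,np.median(g[y-5:y+6,x-40:x+41],axis=0).astype(int).tolist())
# scene gray along vertical line through lid front middle
px=proj("scene",W(np.array([-.085,.06,.181]))).astype(int); print(px)
for c in(px[0],): 
    print(cv2.cvtColor(im,cv2.COLOR_RGB2GRAY)[px[1]-40:px[1]+30:2,c].tolist()); print(cv2.cvtColor(old.copy(),cv2.COLOR_RGB2GRAY)[px[1]-40:px[1]+30:2,c].tolist())
E
```

```text
[0.4865 0.3751 0.2498] [ 1.7929 -4.7799 -1.4756] 0.007582689826443962
0 [268.2964 216.1679]
0.3 [262.8603 206.8166]
bar expected [324.0248 235.2772] [165, 164, 160, 156, 151, 139, 137, 157, 164, 163, 162, 163, 163, 162, 162, 162, 160, 159, 158, 155, 154, 150, 146, 141, 134, 126, 120, 118, 162, 143, 102, 95, 105, 113, 115, 122, 125, 129, 131, 134, 135, 138, 139, 141, 140, 140, 140, 138, 137, 135, 131, 116, 116, 159, 209, 216, 215, 214, 213, 214, 221, 223, 222, 223, 222, 221, 221, 222, 223, 222, 219, 218, 213, 209, 202, 150, 82, 58, 59, 60, 58]
[283 228]
[126, 124, 128, 128, 149, 143, 118, 43, 29, 32, 32, 33, 27, 35, 72, 72, 84, 193, 219, 194, 216, 236, 236, 236, 236, 236, 237, 237, 232, 199, 151, 142, 139, 139, 141]
[121, 121, 119, 122, 142, 139, 113, 37, 28, 25, 30, 51, 84, 59, 68, 72, 82, 188, 223, 223, 220, 221, 218, 207, 215, 177, 175, 221, 225, 193, 149, 128, 121, 119, 123]
```

The bar still shows between the fingers at its expected place (22 px wide), so the lid is following. Continue along the arc.

Call:
send_rows:
  motion: "1 0 -0.39 -0.66 0; 1 0 -0.80 -1.31 0; 1 0 -1.24 -1.94 0; 1 0 -1.70 -2.55 0; 1 0 -2.19 -3.14 0"

```text
clock: 27.2
eef_pos: [0.4884, 0.396, 0.2811]
tool_rot: [0.999, -0.045, 0.0, 0.001]
ft_force: [1.7, -6.2, -1.3]
grip_width: 0.0074
grasp_force: 58.4
```

Call:
send_rows:
  motion: "1 0 -0.52 -0.58 0; 1 0 -1.05 -1.13 0; 1 0 -1.61 -1.66 0; 1 0 -2.18 -2.17 0; 1 0 -2.78 -2.65 0"

```text
clock: 27.7
eef_pos: [0.491, 0.4234, 0.3089]
tool_rot: [0.999, -0.045, 0.001, 0.001]
ft_force: [1.1, -9.4, 2.4]
grip_width: 0.0075
grasp_force: 58.6
```

Call:
send_rows:
  motion: "1 0 -0.62 -0.46 0; 1 0 -1.25 -0.89 0; 1 0 -1.90 -1.30 0; 1 0 -2.57 -1.68 0; 1 0 -3.25 -2.04 0"

```text
clock: 28.2
eef_pos: [0.4941, 0.4558, 0.3308]
tool_rot: [0.999, -0.045, 0.002, -0.0]
ft_force: [0.7, -7.9, 7.4]
grip_width: 0.0071
grasp_force: 58.7
```

```bash
python3 - <<'E'
from h import *
np.set_printoptions(precision=4,suppress=True)
o=bot.get_obs(); print(o["eef_pos"],o["ft_force"],o["grip_width"],o["joint_pos"])
T=T_wrist(o); w=vision.camera("wrist"); g=cv2.cvtColor(w,cv2.COLOR_RGB2GRAY)
p=o["eef_pos"]+[0.025,-.002,.014]; r=proj("wrist",p,T); x,y=r.astype(int); print(np.median(g[y-5:y+6,x-40:x+41],axis=0).astype(int).tolist())
E
```

```text
[0.4941 0.4558 0.3308] [ 0.7101 -7.8956  7.4447] 0.00714452844481853 [ 0.7461  0.633   0.8637  1.7986 -0.0022 -2.305 ]
[143, 144, 142, 143, 142, 143, 143, 144, 143, 143, 142, 141, 144, 141, 142, 142, 142, 143, 142, 143, 144, 143, 142, 142, 142, 143, 143, 143, 146, 146, 117, 86, 88, 97, 104, 111, 115, 118, 122, 125, 127, 130, 131, 134, 134, 136, 135, 134, 133, 132, 129, 101, 110, 112, 150, 159, 159, 168, 177, 190, 197, 203, 204, 204, 205, 206, 205, 204, 202, 200, 198, 197, 187, 170, 204, 214, 215, 215, 214, 214, 214]
```

Lid is at about 0.88 rad with the bar still held. Release and go straight up.

Call:
send_rows:
  motion: "0.6 0 0 0 0; 0.3 0 0 0 0; 0 0 0 0 0; 0 0 0 0 0; 0 0 0 0 0"

```text
clock: 28.75
eef_pos: [0.4934, 0.4574, 0.327]
tool_rot: [0.999, -0.044, -0.0, -0.0]
ft_force: [0.1, -0.3, -0.1]
grip_width: 0.0426
grasp_force: 0.0
```

Call:
send_rows:
  motion: "0 0 0 -1 0; 0 0 0 -2.5 0; 0 0 0 -4 0; 0 0 0 -5.5 0; 0 0 0 -7 0"

```text
clock: 29.25
eef_pos: [0.4934, 0.457, 0.3981]
tool_rot: [0.999, -0.045, -0.0, -0.0]
ft_force: [0.2, 0.3, 0.1]
grip_width: 0.0429
grasp_force: 0.0
```

```bash
python3 - <<'E'
from h import *
np.set_printoptions(precision=4,suppress=True)
o=bot.get_obs(); print(o["eef_pos"],o["ft_force"],o["grip_width"])
T=T_wrist(o); w=vision.camera("wrist"); g=cv2.cvtColor(w,cv2.COLOR_RGB2GRAY); cv2.imwrite("pics/w9.png",w[:,:,::-1])
p=np.array([.4941+.025,.4558-.002,.345]); r=proj("wrist",p,T); x,y=r.astype(int); print(r,np.median(g[y-5:y+6,x-40:x+41],axis=0).astype(int).tolist())
vision.camera("top")
for t in("rod","rest","beaker","vial_a","amber"): print(t,[(np.round(d["rect"],1).tolist(),round(d["conf"],2)) for d in boxes_of("top",t)[:2]])
E
```

```text
[0.4934 0.457  0.3981] [0.1505 0.2889 0.1128] 0.042873188867336605
[326.2694 185.8008] [158, 160, 160, 160, 160, 159, 160, 159, 160, 160, 160, 161, 160, 161, 161, 160, 162, 161, 162, 161, 162, 161, 162, 161, 162, 160, 161, 159, 160, 162, 163, 119, 97, 108, 120, 127, 132, 137, 141, 144, 146, 148, 146, 143, 138, 134, 126, 124, 156, 163, 164, 177, 191, 204, 209, 210, 210, 210, 208, 206, 203, 202, 194, 176, 164, 144, 135, 134, 137, 136, 135, 135, 135, 136, 141, 138, 141, 177, 186, 185, 184]
rod []
rest [([353.4, 207.6, 20.9, 31.3], 0.73)]
beaker []
vial_a []
amber [([429.8, 219.2, 31.8, 20.6], 0.75)]
```

```bash
python3 -c "
from workcell import workorder
print(workorder.job_done())"
```

```text
the job is handed in; nothing more can be done
None
```

I handed the job in at about 29 s of the 72 s allowed: catch drawn to its stop at about 6 N, rod back in its rest, and lid open at about 0.88 rad. No verdict came back. The beaker and vial were not re-checked at the end, though nothing came near them.

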